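Pull the bench tension gauge to its set marker

TASK

Draw the slide of the tension gauge out by its upright pull bar until the black trailing pointer stands level with the set marker, then ease the slide back home without letting it snap, so that the pointer is left standing level with the marker. Let only the slide move the pointer, do not touch the pointer or the set marker, and leave the things around the gauge undisturbed.

Things in the scene. Friction and masses are not known exactly. Their poses are not given: they have to be found in the camera images.
- gauge: tension gauge fixed to the worktop, turned about z: dark base 300 x 150 x 12 mm, white scale plate with 10 mm lines on its left, aluminium spring barrel (top 61 mm) on its far end. Origin on the worktop, on the slide's centre line (base x -150..150, y -63..88 mm; barrel x 60..145). x runs along the slide to the barrel: the slide pulls out towards -x. y left, z up.
- pull_slide (a joint): how far the sprung slide is drawn out towards the gauge's -x, m: 0 home, 0.11 fully out. The spring draws it home with 3 N at 0 and 90 N/m more. The slide is a grey block (top 38 mm above the worktop) with the upright pull bar on it and, on its left, a small steel arm that pushes the trailing pointer.
- pull_bar (a point): middle of the slide's pull bar: a level round steel bar 10 mm thick, 68 mm long (along the gauge's y), 85 mm above the worktop, on a leg at each end, with an open window 42 mm high below it. Fingers can hook behind it (barrel side, nothing higher than 61 mm there) or pinch it.
- slide_index (a point): point on the slide, 9 mm ahead (gauge -x) of the pull bar, 48 mm to the left of its middle and 26 mm above the worktop: where the trailing pointer's middle is whenever the slide is pushing it.
- trailing_pointer: trailing pointer on the scale plate: black block 10 x 16 x 12 mm with a thin upright fin (top 45 mm above the worktop). Origin mid-block, 26 mm up. The drawn slide pushes it towards the gauge's -x; it stays put when the slide goes back. Starts 2 to 15 mm from its home. Axes as the gauge.
- set_marker: set marker on the rail at the scale's outer left edge: aluminium block 14 x 10 x 14 mm with a thin upright fin (top 45 mm) and a side thumb screw. Origin mid-block, 26 mm up, 23 mm left of the pointer's path; level with the pointer when both have the same x in the gauge's frame. Stands at 35 to 95 mm of slide travel. Axes as the gauge.
- stain_bottle: bystander: small brown bottle 36 mm across, 70 mm high, loose, left of the gauge; origin under its centre, z axis upright
- weight: bystander: brass weight 27 mm across, 43 mm high, loose, right of the gauge; origin under its centre, z axis upright
- dish: bystander: clear petri dish 69 mm across, 14 mm high, loose, left of the gauge; origin under its centre
- bench_timer: bystander: white timer 70 x 64 x 20 mm, loose, right of the gauge; origin under its centre

How it is judged:
By the outcome, as a careful person would: the job done as asked, in the order asked, and still so for the second after the job is handed in, with the robot touching nothing.
It also fails if it takes over 35 s, if anything falls off the work surface, if the arm or the gripper's body presses on something with over 40 N, if the wrist force passes 120 N, or if a joint passes its speed limit or range.

ROBOT

A 6-joint arm with a two-finger parallel gripper is mounted at the origin on a cart in front of the work surface, level with it; the furniture and walls round the work are solid. World frame = base frame: x ahead of the robot, y to its left, z up, the work surface at z = 0. Lengths are in mm, angles in rad, forces in N, time in s.
With the tool pointing down it reaches from about 350 to 725 mm from the base axis. Payload 4.3 kg.
Tool frame: the origin (TCP) lies midway between the tips of the shut fingers; the grasp point (between the pads) lies 19 mm behind it; z points along the fingers, y is the line along which they close (so a half turn about z gives the same grasp; the last joint's range is limited). The gripper opens to 85 mm and grips with 20 to 120 N. Pads are 22 mm wide; open, the fingers measure 114 mm over their backs; the gripper's body (76 mm by 85 mm) begins 54 mm behind the grasp point. The pads swing forward as they close: fully open they stand 13 mm farther back than shut.
Start: joints at [-1.363, 0.377, 0.081, 1.274, 0, 1.46], TCP at [179.686, -546.242, 231.329] pointing down, gripper open.
Joint ranges: [-2.72, 2.72], [-0.84, 1.66], [-1.02, 1.22], [-1.77, 2.12], [-1.37, 1.28], [-3.14, 3.14]. Speed limits (rad/s): [2.57, 2.57, 3.14, 3.14, 3.14, 3.14].

INTERFACE

Orientations are given as a rotation vector (axis times angle).
In Python, from cell import * gives the robot as it stands.
- The arm moves only by the tool step_arm, never from a script. Its argument "deltas" is a list of rows, each a list of 6 numbers: the shift along the tool's x, y, z scaled (see below), then the turn, a rotation vector about the tool's x, y, z scaled (see below). A call has 1 to 10 rows; each row is the pose to reach, as a shift and turn from the pose commanded when the call began, along the tool's axes at that moment, turning the shorter way round; what a row does not reach only later rows make up. The controller multiplies each number of a shift by 300 mm and each number of a turn by 2 pi rad. A row lasts 1/12 s, in which the tool goes at most 41.7 mm and 7.16 degrees, less where a joint would pass 70% of its speed; a pose out of reach is approached as far as the arm can. A call with a number of a shift or a turn outside -1 to 1 is refused whole. A call with a gripper value outside its range is refused whole. "gripper" is the opening, from 0 (shut) to 1 (fully open), set as the call begins (left out, the last holds). The fingers move at their own pace and stop on an object; "squeeze" is the grip in N (left out, the last holds). Time passes only in rows, so rows that repeat a pose let the fingers close. It gives the time, the measured TCP pose, the force, the opening and the grip force at its end, in the units of the state.
- get_obs(): the state, without advancing time (a new reading comes with each control period).
- camera(name): name is "scene" or "top" or "wrist"; returns the picture (420x560x3 uint8, red, green, blue); there is no depth.
- camera_model(name): a dict with "mtx" (3x3 intrinsics, pixels), "R" (3x3) and "t" (3): a world point X has camera coordinates R X + t; the wrist camera has in their place "T_tool_cam" (4x4, takes a point from camera to tool coordinates, whose origin is the TCP and whose axes are the flange's). Camera axes: x right, y down, z forward; pixel columns grow to the right and rows downward; lengths in mm; the calibration is good to about 2 mm. A picture is of the moment at which its call begins: read the wrist's pose just before it. camera_model takes no time and is no camera call.
- hand_in(): hands the job in; it is judged then, once.
The state is a dict: "time": time; "joint_pos": joint angles; "joint_vel": joint speeds; "tau": joint torques, N m; "position": TCP position; "eef_rot": TCP orientation; "wrist_force": force on the tool from outside, world axes, zero at the start; "ft_torque": the same for the moment, N m; "grip_width": opening from 0.0 (shut) to 1.0 (fully open); "gripper_force": force on a finger pad.
Only numpy, scipy, OpenCV 4.12 (cv2) and the standard library are available. Lean on these libraries where they do the work, as an engineer would, in place of code of your own. Each camera call takes 0.05 s, during which the arm holds its last target. There are 200 camera calls.

## Working session

There is one attempt and no reset: what is moved stays moved. The work goes in short steps, Python scripts to look and compute and a tool call to move; the robot and the scene stay as the last step left them, time stands still between calls to the robot, and variables do not carry over. Pictures are saved under pics/ and viewed, at most 10 in all, crops included, and the job is handed in when it is done.

Besides the shell and the picture viewer there is one more tool, called after "Request:" as a command line: name --pt "numbers of a row" for each row, then --argument value for the rest. step_arm: Moves the arm, as the interface text tells. Its arguments: {"type":"object","properties":{"deltas":{"type":"array"},"gripper":{"type":"number"},"squeeze":{"type":"number"}},"required":["deltas"]}

```bash
mkdir -p pics
python3 - <<'E'
from cell import *
import cv2
for n in ("scene","top"):
    cv2.imwrite(f"pics/{n}0.png",camera(n)[:,:,::-1]); m=camera_model(n); print(n,m)
o=get_obs();print(o)
print(camera_model("wrist"))
E
```

```text
scene {'mtx': array([[427.52426645,   0.        , 278.07087275],
       [  0.        , 427.52426645, 208.26071061],
       [  0.        ,   0.        ,   1.        ]]), 'R': array([[-0.67511227, -0.73747091,  0.01897594],
       [-0.55449995,  0.49031121, -0.6724022 ],
       [ 0.48657295, -0.46446913, -0.7399427 ]]), 't': array([437.57680224, 350.27930135, 770.8577044 ])}
top {'mtx': array([[418.81425822,   0.        , 273.44408009],
       [  0.        , 418.81425822, 207.09774812],
       [  0.        ,   0.        ,   1.        ]]), 'R': array([[ 0.02814699, -0.99924371,  0.02682814],
       [-0.98710586, -0.03201585, -0.15683432],
       [ 0.15757463, -0.0220678 , -0.98726048]]), 't': array([ 15.46429806, 609.63299012, 894.06701034])}
{'time': 0.1, 'joint_pos': array([-1.36329790e+00,  3.77997836e-01,  7.97727574e-02,  1.27440109e+00,
        1.60812851e-05,  1.46049806e+00]), 'joint_vel': array([-3.25310328e-04, -1.13950386e-03,  1.86759028e-03, -1.13136777e-03,
       -4.17720199e-04,  5.00454926e-05]), 'tau': array([ 9.32471121e-04, -4.64695323e+01,  2.70581782e+01,  1.209162
[... 183 characters left out ...]
4]), 'wrist_force': array([-0.08758892, -0.02862408,  0.45160664]), 'ft_torque': array([0.01470988, 0.04141833, 0.03761308]), 'gripper_force': 0.0, 'grip_width': 0.9948921532418713}
{'mtx': array([[372.28145735,   0.        , 279.7530313 ],
       [  0.        , 372.28145735, 214.25377965],
       [  0.        ,   0.        ,   1.        ]]), 'T_tool_cam': array([[ 4.49593572e-04, -9.63265859e-01, -2.68549217e-01,
         6.88744615e+01],
       [ 9.99999703e-01,  2.65073264e-04,  7.23358702e-04,
         4.17191234e-02],
       [-6.25601524e-04, -2.68549463e-01,  9.63265693e-01,
        -1.42340807e+02],
       [ 0.00000000e+00,  0.00000000e+00,  0.00000000e+00,
         1.00000000e+00]])}
```

View pics/scene0.png

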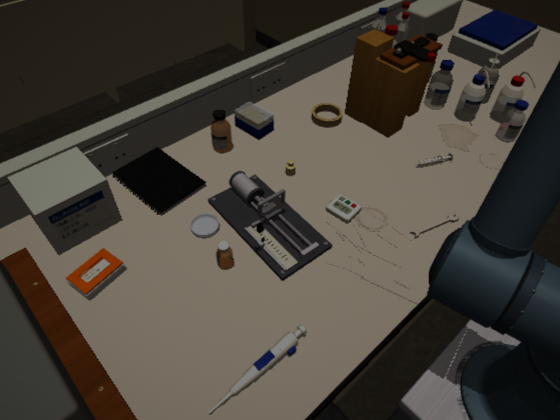

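View pics/top0.png

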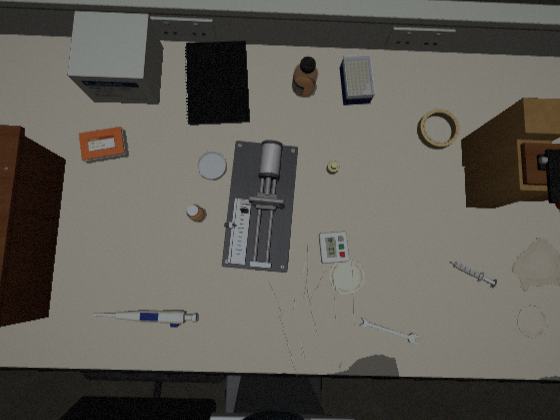

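The scene shows the gauge mid-table. In the top view its base corners are at about (237,142), (298,147), (287,271) and (223,267), the pull bar is near (266,201), and the scale is on the left. Next I'll measure it.

```bash
cat > h.py <<'E'
from cell import *
import cv2, numpy as np
def ray(uv,z,m):
    d=m["R"].T@np.linalg.inv(m["mtx"])@np.array([*uv,1.]); c=-m["R"].T@m["t"]
    return c+d*(z-c[2])/d[2]
def proj(X,m):
    p=m["mtx"]@(m["R"]@np.asarray(X,float)+m["t"]); return p[:2]/p[2]
def wristm(o,m):
    Rt=cv2.Rodrigues(np.array(o["eef_rot"]))[0]; T=np.eye(4);T[:3,:3]=Rt;T[:3,3]=o["position"]
    W=np.linalg.inv(T@m["T_tool_cam"]); return dict(mtx=m["mtx"],R=W[:3,:3],t=W[:3,3])
E
python3 - <<'E'
from h import *
m=camera_model("top"); im=cv2.imread("pics/top0.png")
roi=im[130:285,210:310]; g=roi.max(2)
print(np.percentile(g,[5,25,50,75]))
k=((g<75)*255).astype('uint8'); k=cv2.morphologyEx(k,cv2.MORPH_CLOSE,np.ones((25,25)))
c=max(cv2.findContours(k,0,2)[0],key=cv2.contourArea); 
b=cv2.boxPoints(cv2.minAreaRect(c))+[210,130]; print(b)
P=np.array([ray(p,12,m) for p in b]); print(P.round(1), np.linalg.norm(P-np.roll(P,1,0),axis=1))
cv2.imwrite("pics/topc.png",cv2.resize(roi,None,fx=3.8,fy=3.8,interpolation=2))
s=cv2.imread("pics/scene0.png")[165:280,200:335]; cv2.imwrite("pics/scenec.png",cv2.resize(s,None,fx=5,fy=5,interpolation=2))
E
```

```text
[ 56.  66. 129. 133.]
[[193.25519562 261.76852417]
 [220.84985352 118.77803898]
 [312.38813019 136.44332886]
 [284.79347229 279.43380737]]
[[482.7 212.1  12. ]
 [825.8 165.8  12. ]
 [789.8 -55.7  12. ]
 [448.9   2.6  12. ]] [212.22895074 346.20698564 224.48604199 345.83428507]
```

View pics/topc.png

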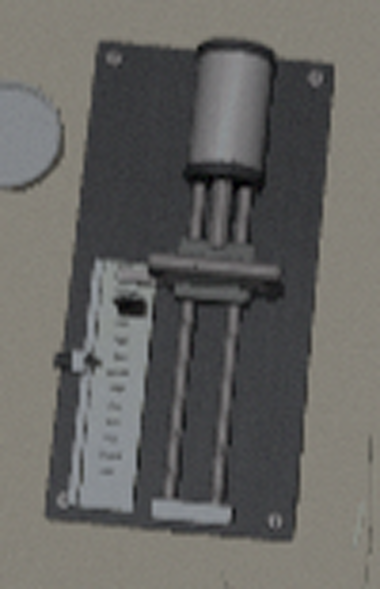

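The crop shows the base corners at (99,43), (333,65), (293,540) and (47,518). The bar runs from (150,265) to (280,272), the pointer is at (130,305) and the marker at (82,360).

Run:
```python
from h import *
m=camera_model("top")
f=lambda p:(np.array(p)+.5)/3.8-.5+[210,130]
C=np.array([ray(f(p),12,m) for p in [(99,43),(333,65),(293,540),(47,518)]])[:,:2]
M=np.array([[150,88],[150,-63],[-150,-63],[-150,88]],float)
a=M-M.mean(0);b=C-C.mean(0)
yaw=np.arctan2((a[:,0]*b[:,1]-a[:,1]*b[:,0]).sum(),(a*b).sum())
R=np.array([[np.cos(yaw),-np.sin(yaw)],[np.sin(yaw),np.cos(yaw)]]); o=C.mean(0)-R@M.mean(0)
print("yaw",yaw,"origin",o,"res",(C-(M@R.T+o)).round(1).tolist())
for n,p,z in [("barL",(150,265),85),("barR",(280,272),85),("ptr",(130,303),32),("mk",(82,360),33)]:
    w=ray(f(p),z,m)[:2]; print(n,w.round(1),(R.T@(w-o)).round(1))
```

```text
yaw -0.06182888023025425 origin [618.20960091  50.79196354] res [[-1.6, -1.5], [-1.3, 1.6], [1.7, 1.4], [1.2, -1.5]]
barL [618.2  87.8] [-2.3 37. ]
barR [616.6  13.7] [  0.6 -37.1]
ptr [604.  100.9] [-17.3  49.2]
mk [568.6 128.1] [-54.3  74.1]
```

```bash
cat >> h.py <<'E'
yaw=-0.0618
def goal(p,yaw=yaw):
    "deltas (interface units) from the present pose to TCP p, tool x = gauge y, pointing down"
    o=get_obs(); R0=cv2.Rodrigues(np.array(o["eef_rot"]))[0]
    gx=np.array([np.cos(yaw),np.sin(yaw),0]); gy=np.array([-gx[1],gx[0],0])
    R1=np.stack([gy,gx,[0,0,-1]],1)
    print("shift",(R0.T@(np.array(p)-o["position"])/300).round(4),"turn",(cv2.Rodrigues(R0.T@R1)[0].ravel()/2/np.pi).round(4),"at",o["position"].round(1),o["time"])
E
python3 -c "
from h import *
goal([618,51,170]); goal([399,-247,230])"
```

```text
shift [ 2.0097 -1.4321  0.2046] turn [-0.0002 -0.0002 -0.1896] at [ 179.6 -545.6  230.5] 0.1
shift [ 1.0059 -0.717   0.003 ] turn [-0.0002 -0.0002 -0.1896] at [ 179.6 -545.6  230.5] 0.1
```

Request:
step_arm --pt "0.1 -0.07 0 0 0 -0.015" --pt "0.2 -0.14 0 0 0 -0.03" --pt "0.3 -0.21 0 0 0 -0.045" --pt "0.4 -0.28 0 0 0 -0.06" --pt "0.5 -0.36 0 0 0 -0.08" --pt "0.6 -0.43 0 0 0 -0.095" --pt "0.7 -0.5 0 0 0 -0.11" --pt "0.8 -0.57 0 0 0 -0.13" --pt "0.9 -0.64 0 0 0 -0.15" --pt "1 -0.715 0 0 0 -0.165" --gripper 1

```text
time: 0.93
position: [398.2, -247.1, 231.0]
eef_rot: [-2.443, -1.975, 0.0]
wrist_force: [1.0, 0.3, 0.3]
grip_width: 1.003
gripper_force: 0.0
```

```bash
python3 -c "
from h import *
goal([618,51,170])"
```

```text
shift [1.1251 0.5084 0.2033] turn [-0.0001 -0.     -0.0237] at [ 398.2 -247.1  231. ] 0.9333
```

Request:
step_arm --pt "0.1 0.045 0 0 0 -0.01" --pt "0.2 0.09 0.02 0 0 -0.02" --pt "0.3 0.135 0.05 0 0 -0.0237" --pt "0.4 0.18 0.08 0 0 -0.0237" --pt "0.5 0.225 0.1 0 0 -0.0237" --pt "0.6 0.27 0.12 0 0 -0.0237" --pt "0.7 0.315 0.14 0 0 -0.0237" --pt "0.8 0.36 0.16 0 0 -0.0237" --pt "0.9 0.405 0.18 0 0 -0.0237" --pt "1.0 0.45 0.2 0 0 -0.0237"

```text
time: 1.77
position: [594.2, 16.9, 170.4]
eef_rot: [-2.294, -2.145, 0.001]
wrist_force: [0.1, -0.5, 1.1]
grip_width: 0.997
gripper_force: 0.0
```

```bash
python3 -c "
from h import *
goal([618,51,170])"
```

```text
shift [0.1189 0.0715 0.0014] turn [-0.0002  0.     -0.0008] at [594.2  16.9 170.4] 1.7667
```

Request:
step_arm --pt "0.06 0.036 0 0 0 0" --pt "0.119 0.0715 0 0 0 0" --pt "0.119 0.0715 0 0 0 0" --pt "0.119 0.0715 0 0 0 0"

```text
time: 2.1
position: [617.6, 50.2, 170.4]
eef_rot: [-2.293, -2.147, 0.002]
wrist_force: [-0.3, -0.3, -0.6]
grip_width: 0.996
gripper_force: 0.0
```

```bash
python3 -c "
from h import *
goal([618,51,170])
o=get_obs(); im=camera('wrist')[:,:,::-1]; np.save('o1.npy',np.r_[o['position'],o['eef_rot']]); cv2.imwrite('pics/w1.png',im)"
```

```text
shift [0.0026 0.0013 0.0015] turn [-0.0002  0.0001 -0.0006] at [617.6  50.2 170.4] 2.1
```

View pics/w1.png

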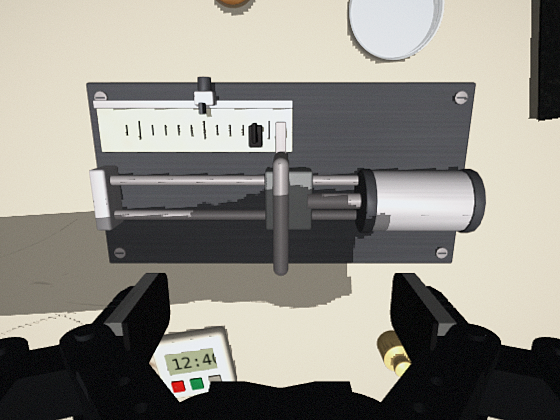

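The wrist view is clear. The base corners are at (88,84), (473,84), (454,263) and (109,263), and the bar runs from (281,155) to (281,272). The pointer is at about (255,135) and the marker at about (204,97). Now I'll refine each by ray casting.

```bash
cat >> h.py <<'E'
def fit(C,M):
    M=np.array(M,float);a=M-M.mean(0);b=C-C.mean(0)
    y=np.arctan2((a[:,0]*b[:,1]-a[:,1]*b[:,0]).sum(),(a*b).sum())
    R=np.array([[np.cos(y),-np.sin(y)],[np.sin(y),np.cos(y)]]); o=C.mean(0)-R@M.mean(0); return y,R,o
E
python3 - <<'E'
from h import *
a=np.load('o1.npy'); m=wristm(dict(position=a[:3],eef_rot=a[3:]),camera_model("wrist"))
C=np.array([ray(p,12,m)[:2] for p in [(474,83.5),(454,263.5),(109,263.5),(87.5,83.5)]])
y,R,o=fit(C,[[150,88],[150,-63],[-150,-63],[-150,88]]); print(y,o,C-C.mean(0))
for n,p,z in [("barL",(281,155),85),("barR",(281,272),85),("ptrblk",(255,147),32),("ptrtop",(255,128),45),("mkblk",(204,98),33),("mktop",(203,80),45)]:
    w=ray(p,z,m)[:2]; print(n,w.round(1),(R.T@(w-o)).round(1))
im=cv2.imread('pics/w1.png')[70:175,170:310]; cv2.imwrite('pics/w1c.png',cv2.resize(im,None,fx=5.5,fy=5.5,interpolation=cv2.INTER_CUBIC))
E
```

```text
-0.06396799722355725 [619.49104168  51.33887038] [[ 151.731918     64.39509643]
 [ 145.52936037  -83.73445351]
 [-154.41762199  -64.27263607]
 [-142.84365637   83.61199315]]
barL [621.9  92.1] [-0.2 40.8]
barR [616.9  15. ] [ -0.3 -36.5]
ptrblk [602.6  93.1] [-19.5  40.6]
ptrtop [604.7 107.4] [-18.4  55. ]
mkblk [569.1 130.2] [-55.4  75.5]
mktop [572.1 141.4] [-53.1  86.8]
```

View pics/w1c.png

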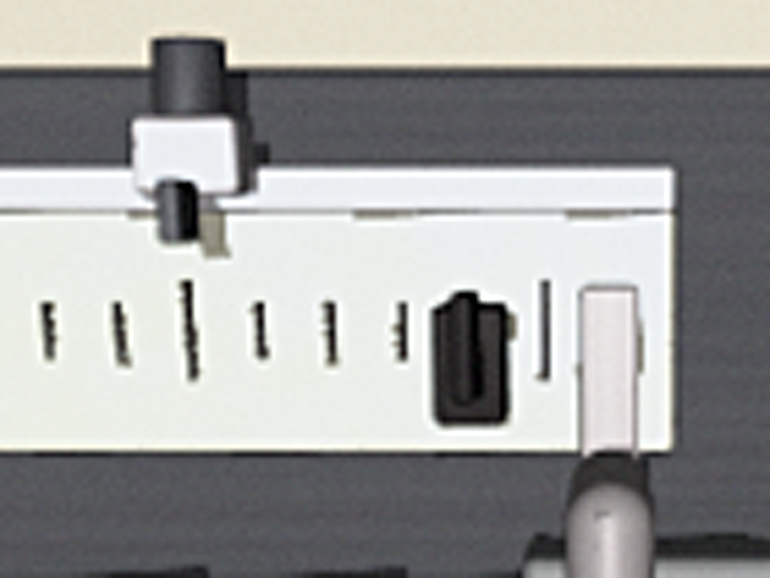

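```bash
python3 -c "
from h import *
goal([619.3,51.3,66],-0.064)"
```

```text
shift [0.007  0.0071 0.3489] turn [-0.0002  0.0001 -0.0005] at [617.2  49.4 170.7] 2.15
```

Request:
step_arm --pt "0.002 0.002 0.05 0 0 0" --pt "0.004 0.004 0.12 0 0 0" --pt "0.006 0.005 0.19 0 0 0" --pt "0.006 0.005 0.26 0 0 0" --pt "0.006 0.005 0.31 0 0 0" --pt "0.006 0.005 0.345 0 0 0" --pt "0.006 0.005 0.345 0 0 0" --pt "0.006 0.005 0.345 0 0 0" --gripper 0.6

```text
time: 2.82
position: [618.6, 50.4, 67.8]
eef_rot: [-2.296, -2.144, 0.001]
wrist_force: [-0.2, -0.4, -0.3]
grip_width: 0.598
gripper_force: 0.0
```

```bash
python3 -c "
from h import *
goal([619.3,51.3,66],-0.064)
o=get_obs(); im=camera('wrist')[:,:,::-1]; np.save('o2.npy',np.r_[o['position'],o['eef_rot']]); cv2.imwrite('pics/w2.png',im)"
```

```text
shift [0.0031 0.002  0.0059] turn [-0.0002  0.     -0.0007] at [618.6  50.4  67.8] 2.8167
```

View pics/w2.png

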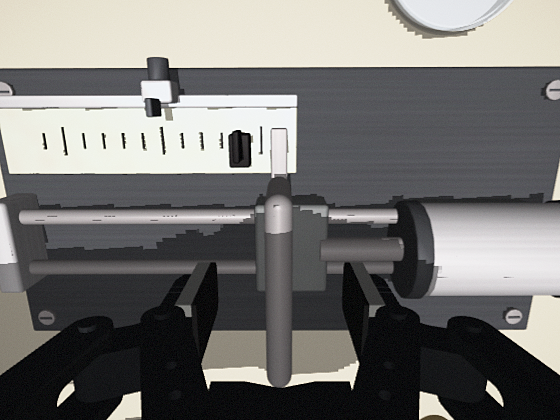

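The open fingers straddle the bar evenly: the pads are at about u=215 and 345, and the bar is at u=280. Closing now.

Request:
step_arm --pt "0 0 0 0 0 0" --pt "0 0 0 0 0 0" --pt "0 0 0 0 0 0" --pt "0 0 0 0 0 0" --pt "0 0 0 0 0 0" --pt "0 0 0 0 0 0" --gripper 0 --squeeze 30

```text
time: 3.37
position: [618.2, 51.3, 68.7]
eef_rot: [-2.294, -2.145, 0.002]
wrist_force: [-4.5, 0.0, 5.7]
grip_width: 0.098
gripper_force: 29.6
```

Request:
step_arm --pt "0 -0.01 0 0 0 0" --pt "0 -0.025 0 0 0 0" --pt "0 -0.04 0 0 0 0" --pt "0 -0.055 0 0 0 0" --pt "0 -0.07 0 0 0 0" --pt "0 -0.085 0 0 0 0" --pt "0 -0.1 0 0 0 0" --pt "0 -0.11 0 0 0 0" --pt "0 -0.12 0 0 0 0" --pt "0 -0.12 0 0 0 0"

```text
time: 4.2
position: [585.2, 53.4, 68.8]
eef_rot: [2.292, 2.143, 0.005]
wrist_force: [5.9, -0.1, -0.6]
grip_width: 0.101
gripper_force: 29.4
```

```bash
python3 -c "
from h import *
o=get_obs(); im=camera('wrist')[:,:,::-1]; np.save('o3.npy',np.r_[o['position'],o['eef_rot']]); cv2.imwrite('pics/w3.png',im)
cv2.imwrite('pics/w3c.png',cv2.resize(im[40:240,160:360],None,fx=3,fy=3,interpolation=cv2.INTER_CUBIC))"
```

```text
(no output)
```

View pics/w3c.png

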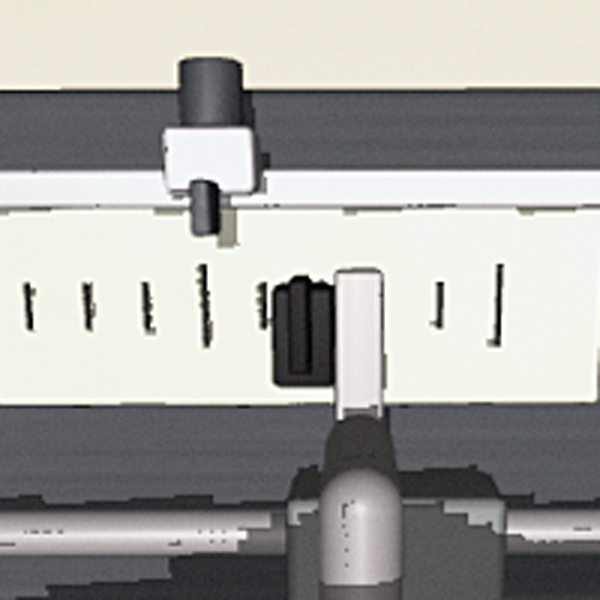

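The slide arm is now pushing the pointer: pointer block at crop x 273–334, marker block at 164–254. Next I'll compute the gap.

```bash
cat >> h.py <<'E'
def gx(uv,z,a):
    m=wristm(dict(position=a[:3],eef_rot=a[3:]),camera_model("wrist")); y=-.064
    w=ray(uv,z,m)[:2]-[619.5,51.3]; return np.array([w@[np.cos(y),np.sin(y)],w@[-np.sin(y),np.cos(y)]]).round(2)
E
python3 - <<'E'
from h import *
a=np.load('o3.npy'); f=lambda x,y:((x+.5)/3-.5+160,(y+.5)/3-.5+40)
for n,p,z in [("pL",(273,330),32),("pR",(334,330),32),("mL",(164,160),33),("mR",(252,160),33),("pfinL",(289,330),45),("pfinR",(308,330),45),("mfinL",(190,210),45),("mfinR",(214,210),45),("bar",(360,520),90),("t20?",(29,300),20),("t",(205,300),20),("t",(497,300),20)]: print(n,gx(f(*p),z,a))
im=cv2.imread('pics/w3.png').max(2)
print("marker row",im[90,210:252]); print("ptr row",im[145,245:295]);print("mfin row",im[109,215:240])
E
```

```text
pL [-46.99  50.19]
pR [-37.31  50.15]
mL [-62.82  75.87]
mR [-49.49  75.83]
pfinL [-43.69  51.49]
pfinR [-40.9   51.48]
mfinL [-57.51  68.54]
mfinR [-54.08  68.53]
bar [-33.52  34.85]
t20? [-88.71  54.11]
t [-59.16  54.01]
t [-10.04  53.84]
marker row [ 95  95  95  84 115 136 252 251 247 247 247 247 247 246 248 247 247 247
 246 247 246 247 247 247 247 246 247 247 247 247 247 249 252 229 118  68
  67  86  83  90  94  98]
ptr row [255 181  56  29 255 141  16  54  61  65  50  27  45  49  57  55  41  13
  20  59  61  58  56  56  48  10  29 199 246 239 235 235 237 237 238 237
 235 237 233 233 240 213  73 250 252 246 246 244 246 246]
mfin row [128 127 125 125 128 124 120 125  73  91 115 123 129 125  72  28  22  14
  86 113 113 104 101  88 140]
```

Request:
step_arm --pt "0 -0.01 0 0 0 0" --pt "0 -0.02 0 0 0 0" --pt "0 -0.03 0 0 0 0" --pt "0 -0.035 0 0 0 0" --pt "0 -0.035 0 0 0 0" --pt "0 -0.035 0 0 0 0"

```text
time: 4.75
position: [575.4, 54.1, 68.8]
eef_rot: [2.292, 2.142, 0.006]
wrist_force: [6.4, -0.5, -2.0]
grip_width: 0.103
gripper_force: 29.4
```

```bash
python3 -c "
from h import *
o=get_obs(); im=camera('wrist')[:,:,::-1]; np.save('o4.npy',np.r_[o['position'],o['eef_rot']]); cv2.imwrite('pics/w4.png',im)
cv2.imwrite('pics/w4c.png',cv2.resize(im[50:200,190:340],None,fx=4,fy=4,interpolation=cv2.INTER_CUBIC))"
```

```text
(no output)
```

View pics/w4c.png

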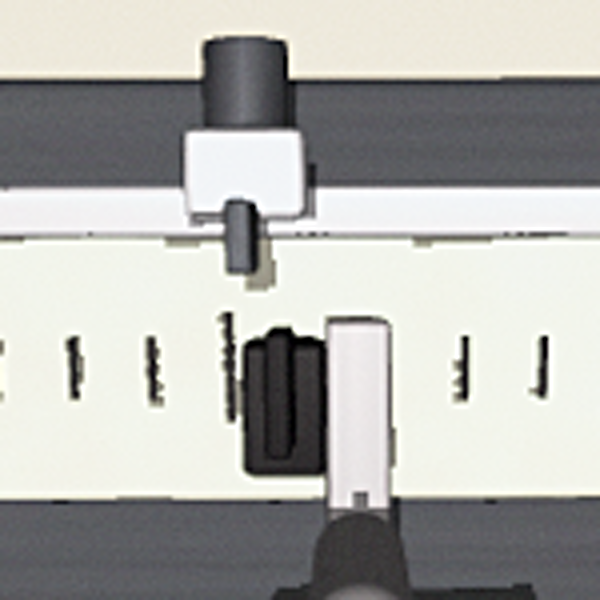

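The gap is now small: pointer block at crop x 244–327, fin at 268–293, marker block at 184–304, marker fin at 226–256.

Run:
```python
from h import *
a=np.load('o4.npy'); f=lambda x,y:((x+.5)/4-.5+190,(y+.5)/4-.5+50)
for n,p,z in [("pL",(244,410),32),("pR",(327,410),32),("mL",(185,165),33),("mR",(304,165),33),("pfinL",(268,400),45),("pfinR",(291,400),45),("mfinL",(226,245),45),("mfinR",(252,245),45),("t",(73,370),20),("t",(229,370),20),("t",(543,370),20)]: print(n,gx(f(*p),z,a))
```

```text
pL [-56.87  49.03]
pR [-46.97  48.99]
mL [-62.83  76.76]
mR [-49.32  76.73]
pfinL [-53.26  51.51]
pfinR [-50.72  51.5 ]
mfinL [-57.44  68.02]
mfinR [-54.65  68.01]
t [-79.19  52.83]
t [-59.51  52.76]
t [-19.81  52.62]
```

Request:
step_arm --pt "0 -0.006 0 0 0 0" --pt "0 -0.011 0 0 0 0" --pt "0 -0.011 0 0 0 0" --pt "0 -0.011 0 0 0 0"

```text
time: 5.13
position: [572.4, 54.3, 68.8]
eef_rot: [2.292, 2.142, 0.006]
wrist_force: [7.5, -1.0, -1.7]
grip_width: 0.101
gripper_force: 29.4
```

```bash
python3 -c "
from h import *
o=get_obs(); im=camera('wrist')[:,:,::-1]; np.save('o5.npy',np.r_[o['position'],o['eef_rot']]); cv2.imwrite('pics/w5.png',im)
cv2.imwrite('pics/w5c.png',cv2.resize(im[55:180,200:325],None,fx=4.8,fy=4.8,interpolation=cv2.INTER_CUBIC))"
```

```text
(no output)
```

View pics/w5c.png

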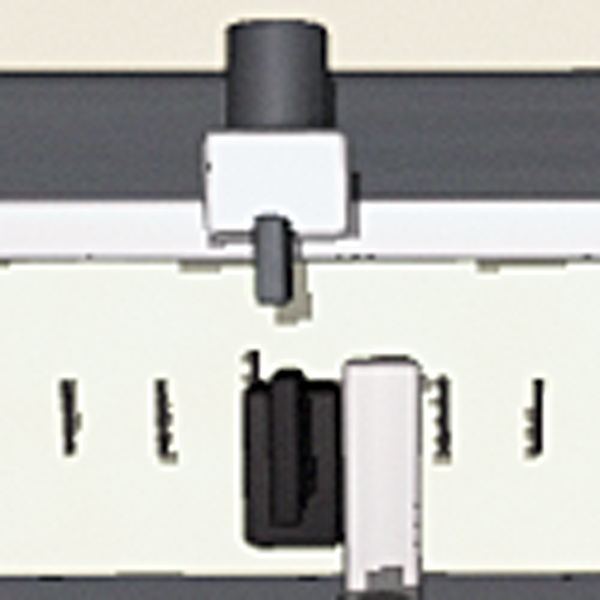

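Pointer block is at crop x 244–342 with its fin at 272–299. Marker block is at 205–350 with its fin at 254–285.

Run:
```python
from h import *
a=np.load('o5.npy'); f=lambda x,y:((x+.5)/4.8-.5+200,(y+.5)/4.8-.5+55)
for n,p,z in [("pL",(244,470),32),("pR",(342,470),32),("mL",(205,180),33),("mR",(350,180),33),("pfinL",(272,460),45),("pfinR",(299,460),45),("mfinL",(254,265),45),("mfinR",(285,265),45)]: print(n,gx(f(*p),z,a))
im=cv2.imread('pics/w5.png').astype(int)[:,:,1]
print(im[90,238:278]);print(im[145:150,246:276].mean(0).round());print(im[106:112,248:266].mean(0).round())
```

```text
pL [-59.92  48.87]
pR [-50.18  48.83]
mL [-62.88  76.25]
mR [-49.15  76.22]
pfinL [-56.39  51.18]
pfinR [-53.9   51.18]
mfinL [-57.65  68.48]
mfinR [-54.88  68.47]
[ 93  91  91  87 127 135 248 249 244 244 245 244 245 245 245 244 244 244
 244 245 245 244 244 245 244 245 245 245 244 245 244 247 248 227 108  75
  83  91  94  92]
[244. 245. 248. 255. 147.  10.  51.  58.  57.  46.  24.  41.  47.  46.
  51.  37.  10.   9.  16.  50.  56.  54.  57.  43.   1. 103. 199. 241.
 234. 229.]
[207. 206. 207. 212. 173.  90. 103. 118. 119. 124. 104.  37.  20. 130.
 135. 176. 223. 222.]
```

Request:
step_arm --pt "0 -0.0018 0 0 0 0" --pt "0 -0.0036 0 0 0 0" --pt "0 -0.0036 0 0 0 0" --pt "0 -0.0036 0 0 0 0"

```text
time: 5.52
position: [571.6, 54.3, 68.8]
eef_rot: [2.292, 2.142, 0.007]
wrist_force: [8.5, -1.2, -3.0]
grip_width: 0.102
gripper_force: 29.3
```

```bash
python3 -c "
from h import *
o=get_obs(); im=camera('wrist')[:,:,::-1]; np.save('o6.npy',np.r_[o['position'],o['eef_rot']]); cv2.imwrite('pics/w6.png',im)
cv2.imwrite('pics/w6c.png',cv2.resize(im[55:180,200:325],None,fx=4.8,fy=4.8,interpolation=cv2.INTER_CUBIC))
im=im.astype(int)[:,:,1]
print(im[90,238:278]);print(im[145:150,246:276].mean(0).round());print(im[106:112,248:266].mean(0).round())
"
```

```text
[ 90  94  92  89  97  65 164 152 240 247 244 244 245 244 245 245 244 245
 245 244 244 244 244 244 245 244 245 245 244 244 245 245 245 247 246 198
  91  70  94  95]
[245. 245. 248. 255. 143.   8.  50.  58.  59.  46.  21.  41.  47.  49.
  52.  37.   8.  20.  52.  56.  56.  53.  57.  45.   5.  53. 194. 241.
 234. 230.]
[206. 206. 207. 205. 207. 212. 155.  86. 106. 118. 120. 124.  96.  30.
  57. 132. 133. 176.]
```

View pics/w6c.png

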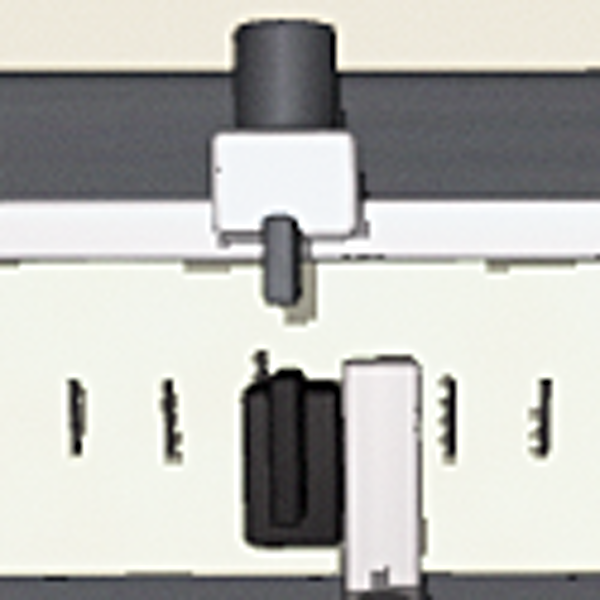

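Pointer fin is at crop x 272–299 and block at 244–342. Marker block is at about 213–357, with its fin at 263–294.

Run:
```python
from h import *
def edges(u0,prof,lev):
    s=prof-lev; i=np.where(s[:-1]*s[1:]<0)[0]; return u0+i+s[i]/(s[i]-s[i+1])
for k in (5,6):
    a=np.load(f'o{k}.npy'); im=cv2.imread(f'pics/w{k}.png').astype(float)[:,:,1]
    M=edges(236,im[86:95,236:280].mean(0),180); P=edges(246,im[145:155,246:276].mean(0),130); F=edges(248,im[106:112,248:270].mean(0),150)
    mk=[gx((u,90),33,a)[0] for u in (M[0],M[-1])]; pt=[gx((u,150),32,a)[0] for u in (P[0],P[-1])]
    # front (-x) edges and nominal half widths give two more readings
    print(k,"mk",mk,"pt",pt,"gap mid",np.mean(pt)-np.mean(mk),"gap left",(pt[0]+5)-(mk[0]+7))
    print("   fin L edge",gx((F[0],109),45,a)[0],"u",F.round(2)); print(a[:3].round(2))
    print("   slope: base edge u-dir", [gx((u,70),12,a)[1] for u in (100,450)])
# gauge yaw check: far-left base edge in w6
im=cv2.imread('pics/w6.png').astype(float)[:,:,1]; a=np.load('o6.npy'); pts=[]
for u in range(150,440,10):
    if 235<u<285: continue
    c=im[50:95,u]; v=50+np.argmin(np.diff(cv2.GaussianBlur(c.reshape(-1,1),(1,5),0).ravel())); pts.append(gx((u,v+.5),12,a))
pts=np.array(pts); print("edge slope vs -.064:",np.polyfit(pts[:,0],pts[:,1],1), np.std(np.diff(pts[:,1])))
```

```text
5 mk [np.float64(-62.63), np.float64(-49.65)] pt [np.float64(-60.02), np.float64(-49.9)] gap mid 1.1799999999999997 gap left 0.6099999999999994
   fin L edge -57.75 u [252.28 262.37]
[572.42  54.28  68.79]
   slope: base edge u-dir [np.float64(87.89), np.float64(87.47)]
6 mk [np.float64(-62.78), np.float64(-49.66)] pt [np.float64(-60.84), np.float64(-50.64)] gap mid 0.4799999999999969 gap left -0.060000000000002274
   fin L edge -57.79 u [254.08 264.4 ]
[571.59  54.33  68.8 ]
   slope: base edge u-dir [np.float64(87.89), np.float64(87.46)]
edge slope vs -.064: [1.94854335e-03 8.81718629e+01] 0.09766072981218368
```

Request:
step_arm --pt "0 -0.0012 0 0 0 0" --pt "0 -0.0012 0 0 0 0" --pt "0 -0.0012 0 0 0 0"

```text
time: 5.82
position: [571.3, 54.3, 68.8]
eef_rot: [2.292, 2.142, 0.007]
wrist_force: [8.3, -0.0, -2.7]
grip_width: 0.104
gripper_force: 29.3
```

Request:
step_arm --pt "0 0.004 0 0 0 0" --pt "0 0.012 0 0 0 0" --pt "0 0.02 0 0 0 0" --pt "0 0.03 0 0 0 0" --pt "0 0.04 0 0 0 0" --pt "0 0.05 0 0 0 0" --pt "0 0.06 0 0 0 0" --pt "0 0.07 0 0 0 0" --pt "0 0.08 0 0 0 0" --pt "0 0.09 0 0 0 0"

```text
time: 6.65
position: [596.7, 52.7, 68.7]
eef_rot: [2.293, 2.144, 0.004]
wrist_force: [4.4, -0.8, 2.4]
grip_width: 0.104
gripper_force: 29.7
```

Request:
step_arm --pt "0 0.01 0 0 0 0" --pt "0 0.02 0 0 0 0" --pt "0 0.03 0 0 0 0" --pt "0 0.04 0 0 0 0" --pt "0 0.048 0 0 0 0" --pt "0 0.056 0 0 0 0" --pt "0 0.063 0 0 0 0" --pt "0 0.068 0 0 0 0" --pt "0 0.071 0 0 0 0" --pt "0 0.071 0 0 0 0"

```text
time: 7.48
position: [617.2, 51.4, 68.7]
eef_rot: [2.294, 2.145, 0.002]
wrist_force: [4.2, 0.5, 5.4]
grip_width: 0.105
gripper_force: 30.1
```

Request:
step_arm --pt "0 0.002 0 0 0 0" --pt "0 0.004 0 0 0 0" --pt "0 0.006 0 0 0 0" --pt "0 0.006 0 0 0 0"

```text
time: 7.82
position: [618.0, 51.3, 68.7]
eef_rot: [2.295, 2.145, -0.0]
wrist_force: [2.0, -1.0, 7.3]
grip_width: 0.1
gripper_force: 30.3
```

Request:
step_arm --pt "0 0.002 0 0 0 0" --pt "0 0.005 0 0 0 0" --pt "0 0.005 0 0 0 0"

```text
time: 8.07
position: [618.1, 51.3, 68.6]
eef_rot: [-2.293, -2.144, 0.003]
wrist_force: [-2.1, -1.1, 10.5]
grip_width: 0.102
gripper_force: 30.6
```

Request:
step_arm --pt "0 0 0 0 0 0" --pt "0 0 0 0 0 0" --pt "0 0 0 0 0 0" --pt "0 0 0 0 0 0" --pt "0 0 0 0 0 0" --gripper 0.6

```text
time: 8.48
position: [618.7, 51.2, 67.0]
eef_rot: [-2.294, -2.144, 0.002]
wrist_force: [-0.2, -0.3, -0.1]
grip_width: 0.6
gripper_force: 0.0
```

Request:
step_arm --pt "0 0 -0.03 0 0 0" --pt "0 0 -0.08 0 0 0" --pt "0 0 -0.14 0 0 0" --pt "0 0 -0.2 0 0 0" --pt "0 0 -0.26 0 0 0" --pt "0 0 -0.32 0 0 0" --pt "0 0 -0.35 0 0 0" --pt "0 -0.05 -0.35 0 0 0" --pt "0 -0.11 -0.35 0 0 0" --pt "0 -0.11 -0.35 0 0 0"

```text
time: 9.32
position: [583.7, 53.7, 172.8]
eef_rot: [-2.293, -2.144, 0.003]
wrist_force: [-1.2, 0.5, -0.9]
grip_width: 0.597
gripper_force: 0.0
```

Request:
step_arm --pt "0 0 0 0 0 0" --pt "0 0 0 0 0 0" --pt "0 0 0 0 0 0"

```text
time: 9.57
position: [587.6, 53.3, 172.8]
eef_rot: [2.295, 2.145, 0.001]
wrist_force: [-0.0, 0.6, -0.4]
grip_width: 0.603
gripper_force: 0.0
```

Run:
```python
from h import *
o=get_obs(); im=camera('wrist')[:,:,::-1]; a=np.r_[o['position'],o['eef_rot']]; np.save('o7.npy',a); cv2.imwrite('pics/w7.png',im)
m=wristm(o,camera_model("wrist")); y=-.064; R=np.array([[np.cos(y),-np.sin(y)],[np.sin(y),np.cos(y)]])
P=lambda x,yy,z: proj([*(R@[x,yy]+[619.5,51.3]),z],m)
g=im[:,:,1].astype(int); print(o['position'].round(1),P(-56,72,33),P(-56,48,32),P(0,20,90))
for n,q,w in (("mk",P(-56,73,33),18),("pt",P(-56,46,32),18),("bar",P(0,20,90),20)):
    u,v=q.round().astype(int); print(n,u-w,g[v-1:v+2,u-w:u+w].mean(0).round().astype(int).tolist())
```

```text
[587.6  53.3 172.8] [245.02081949 104.93324972] [246.04480028 138.43499425] [329.94076702 191.20083796]
mk 227 [242, 242, 241, 242, 242, 243, 243, 249, 171, 215, 244, 243, 242, 245, 236, 205, 196, 200, 181, 215, 246, 244, 242, 241, 242, 246, 249, 139, 81, 121, 245, 248, 243, 243, 242, 243]
pt 228 [241, 240, 241, 240, 240, 240, 240, 241, 242, 243, 255, 184, 57, 44, 32, 37, 47, 46, 18, 0, 43, 53, 51, 51, 13, 9, 126, 250, 246, 241, 240, 240, 241, 240, 241, 240]
bar 310 [78, 79, 80, 80, 83, 83, 83, 82, 80, 84, 69, 97, 124, 141, 154, 162, 176, 199, 203, 206, 191, 174, 164, 155, 139, 108, 122, 160, 165, 162, 160, 160, 161, 160, 160, 157, 158, 159, 160, 154]
```

Request:
step_arm --pt "0 -0.04 0.05 0 0 0" --pt "0 -0.08 0.1 0 0 0" --pt "0 -0.085 0.17 0 0 0" --pt "0 -0.085 0.2 0 0 0" --pt "0 -0.085 0.2 0 0 0" --pt "0 -0.085 0.2 0 0 0" --pt "0 -0.085 0.2 0 0 0"

```text
time: 10.2
position: [562.6, 55.0, 113.8]
eef_rot: [2.294, 2.144, 0.002]
wrist_force: [-0.2, 0.5, 0.7]
grip_width: 0.6
gripper_force: 0.0
```

```bash
cat > chk.py <<'E'
from h import *
import sys
o=get_obs(); im=camera('wrist')[:,:,::-1]; a=np.r_[o['position'],o['eef_rot']]; cv2.imwrite(f'pics/{sys.argv[1]}.png',im)
m=wristm(o,camera_model("wrist")); y=-.064; R=np.array([[np.cos(y),-np.sin(y)],[np.sin(y),np.cos(y)]])
P=lambda x,yy,z: proj([*(R@[x,yy]+[619.5,51.3]),z],m)
g=im[:,:,1].astype(int); print(o['position'].round(1))
for n,y,z in (("mk",75,33),("mkfin",66,45),("pt",43,32),("pt",46,32),("ticks",48,20)):
    w=22 if n!="ticks" else 50
    u,v=P(-56,y,z).round().astype(int); print(n,P(-56,y,z).round(1),P(-46,y,z)[0].round(1),u-w,g[v-1:v+2,u-w:u+w].mean(0).round().astype(int).tolist())
E
python3 chk.py w8
```

```text
[562.6  55.  113.8]
mk [279.2  98.2] 296.7 257 [102, 103, 105, 103, 105, 103, 105, 101, 105, 85, 154, 211, 246, 246, 244, 244, 244, 244, 244, 244, 245, 244, 244, 245, 245, 244, 244, 244, 244, 245, 244, 246, 250, 230, 91, 87, 107, 105, 100, 104, 105, 104, 106, 106]
mkfin [279.3 114.7] 297.6 257 [244, 244, 245, 244, 245, 245, 245, 244, 244, 244, 244, 245, 243, 244, 245, 244, 245, 246, 254, 205, 111, 99, 108, 100, 84, 135, 212, 249, 247, 244, 245, 244, 245, 245, 244, 244, 244, 245, 244, 244, 245, 245, 244, 245]
pt [279.4 154.2] 296.1 257 [245, 245, 245, 245, 245, 245, 245, 245, 245, 244, 245, 246, 254, 227, 75, 32, 52, 53, 51, 50, 46, 43, 44, 41, 44, 47, 47, 41, 43, 11, 117, 255, 251, 246, 245, 245, 245, 245, 246, 245, 244, 245, 245, 245]
pt [279.4 149.2] 296.2 257 [245, 245, 245, 245, 245, 244, 245, 245, 245, 245, 245, 247, 255, 181, 33, 39, 58, 52, 52, 18, 30, 46, 45, 44, 13, 44, 53, 50, 50, 26, 50, 131, 254, 249, 246, 244, 245, 245, 244, 245, 245, 244, 245, 244]
ticks [279.4 144. ] 295.3 229 [245, 245, 245, 245, 244, 245, 244, 245, 244, 244, 245, 247, 244, 242, 247, 246, 245, 245, 245, 244, 245, 245, 245, 244, 245, 245, 246, 251, 217, 190, 225, 248, 246, 245, 244, 245, 245, 245, 245, 245, 253, 242, 91, 36, 56, 57, 60, 36, 35, 47, 46, 42, 17, 47, 53, 51, 51, 28, 41, 252, 255, 250, 247, 245, 245, 244, 245, 245, 245, 244, 245, 245, 244, 246, 249, 212, 224, 229, 248, 246, 246, 245, 245, 245, 245, 244, 245, 245, 245, 247, 232, 248, 249, 249, 247, 245, 244, 245, 245, 244]
```

Run:
```python
from h import *
y=-.064; R=np.array([[np.cos(y),-np.sin(y)],[np.sin(y),np.cos(y)]])
for k in (1,7):
    a=np.load(f'o{k}.npy'); g=cv2.imread(f'pics/w{k}.png')[:,:,1]
    m=wristm(dict(position=a[:3],eef_rot=a[3:]),camera_model("wrist"))
    p=proj([*(R@[0,20]+[619.5,51.3]),90],m); u,v=p.round().astype(int); print(k,p,u-18,g[v,u-18:u+18].tolist())
    p=proj([*(R@[-9,50]+[619.5,51.3]),26],m); u,v=p.round().astype(int); print('  arm',p,u-18,g[v,u-18:u+36].tolist())
    p=proj([*(R@[60,0]+[619.5,51.3]),55],m); u,v=p.round().astype(int); print('  barrel',p,u-18,g[v,u-18:u+18].tolist())
```

```text
1 [281.45475236 190.30168322] 263 [69, 41, 51, 64, 76, 75, 75, 75, 79, 67, 96, 125, 145, 153, 162, 173, 193, 208, 203, 181, 167, 154, 145, 135, 113, 82, 77, 81, 81, 87, 84, 81, 79, 83, 79, 78]
  arm [269.21326037 133.67927527] 251 [36, 33, 43, 52, 26, 3, 17, 54, 52, 45, 0, 149, 248, 244, 239, 240, 255, 155, 61, 244, 245, 240, 242, 248, 175, 209, 226, 224, 228, 228, 229, 226, 224, 232, 170, 125, 241, 244, 240, 245, 244, 124, 67, 84, 84, 81, 83, 85, 86, 80, 80, 84, 85, 82]
  barrel [365.16152381 207.46411779] 347 [78, 80, 79, 79, 79, 78, 78, 79, 77, 94, 90, 77, 73, 34, 22, 20, 28, 22, 13, 50, 86, 104, 103, 104, 101, 99, 93, 90, 81, 53, 238, 245, 239, 239, 238, 239]
7 [329.94183739 191.20160869] 312 [81, 82, 84, 82, 85, 81, 80, 84, 70, 99, 118, 138, 155, 161, 176, 198, 204, 204, 192, 172, 166, 157, 136, 107, 119, 160, 164, 160, 158, 161, 162, 161, 158, 155, 158, 159]
  arm [308.40681604 134.98610886] 290 [242, 245, 203, 126, 42, 188, 246, 242, 239, 241, 241, 240, 240, 241, 243, 254, 196, 48, 245, 249, 242, 242, 246, 255, 154, 125, 229, 232, 226, 226, 227, 221, 215, 218, 206, 167, 240, 245, 249, 207, 103, 75, 87, 87, 90, 85, 91, 86, 88, 89, 89, 91, 89, 87]
  barrel [405.73205594 207.89703303] 388 [108, 107, 103, 109, 107, 113, 112, 112, 114, 115, 60, 15, 17, 27, 19, 21, 25, 24, 22, 28, 86, 98, 97, 101, 100, 98, 95, 85, 81, 59, 236, 244, 233, 233, 233, 231]
```

```bash
python3 -c "
from cell import *
print(hand_in())"
```

```text
the job is handed in; nothing more can be done
None
```

I drew the slide out until the pointer stood level with the marker, to about 0.2 mm in the last wrist picture. I then eased the slide back to its home position and released it, and handed the job in with the robot clear of everything.

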